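Mount the hobby vice head on its tapered dovetail bracket

TASK

Pick up the little blue vice head, set its dovetail foot down at the open end of the grey bench bracket, slide it in between the two rails and push it along until it wedges tight and stays clamped when you let go. Push like a firm thumb, 15 to 20 N: much less leaves it loose, and forcing it with 30 N spoils the dovetail. Leave the two model cars, the pliers and the bottle where they are.

Things in the scene. Friction and masses are not known exactly. Their poses are not given: they have to be found in the camera images.
- vice: Loose vice head, 0.3 to 0.45 kg, standing on its steel dovetail foot. Origin: middle of foot's underside; x = nose, enters first (dark screw knob, x 42-50 mm); z up. Foot x -30..30, 10 high, flanks lean in 20 deg (widest at bottom). Bottom edges: straight flank y=+20; tapered flank y=-20.4 at the rear to -15.6 at the nose. Neck 21 wide, z 10-17; blue block z 17-45; jaws up to z 62.
- grip_block (a point): Centre of the vice's blue block, 31 mm above the foot's underside: 60 long (x) x 32 wide (y) x 28 high. Grip it across its width. Axes as the vice.
- rear_face (a point): Middle of the block's flat rear face, 32 wide, 30 mm behind the vice's origin and 31 mm up: good to push on along +x. Axes as the vice.
- bracket: Grey bench bracket, bolted down. Origin at bench level below the middle of the way; x = direction the vice slides in, y left, z up. Plate x -145..60, y -56..56 mm, top at z 12: the foot slides on it. Two rails, x -55 to 55, tops 14 mm above the plate, with flared guides at the open end; x -145..-73 is bare apron for setting the foot down. Oiled, friction 0.2-0.3; self-holding once wedged.
- way (a point): Point on the plate's top above the bracket's origin (12 mm up), axes as the bracket. The vice wedges parallel to it, level with it in y, its origin anywhere from about 20 mm short to 27 mm beyond this point in x: go by feel. From first pinch to tight (15 to 20 N push) it moves 2 to 6 mm.
- mouth (a point): Point on the plate's top midway between the rails at their open end, 55 mm before way. The foot's nose enters here with 5 to 8 mm of play in all. Guides 11 mm high flare outwards from here at 25 deg, 18 mm back towards the apron, and lead the nose in.
- left_rail (a point): Top of the steel rail, its middle. Rail is straight, along bracket x, y 16 to 36 mm. Undercut inner face leans in 20 deg, at bracket y=+20 at the plate.
- right_strip (a point): Top of the brass strip, its nominal middle (bracket's axes). Undercut alike; inner face at the plate runs from bracket y=-22.3 at x=-55 to -13.7 at x=+55 mm (1 in 12.7). It is really set up to 1.6 mm nearer or farther each time, which is not reported and shifts the wedging point by up to 20 mm. Stiff springs behind it (70 N/mm) let it give 0.3 to 0.6 mm.
- orange_car: Orange model car, 125 x 54 x 37 mm, loose bystander; origin under its middle.
- red_car: Red model car, 125 x 54 x 37 mm, loose bystander; origin under its middle.
- pliers: Blue-handled pliers lying flat, 140 x 68 x 12 mm, loose bystander; origin under the pivot.
- green_bottle: Green glass bottle, 60 mm diameter, 200 mm high, standing, loose bystander; origin under its middle.
Not all that is in view belongs to the job. Of the things that look like the vice, take the one that is farthest to the robot's right at the start.

How it is judged:
On the way:
1. the vice's foot is down on the plate, its nose between the rails (x of vice in the frame of way between -0.081 and 0.03 m and y of vice in the frame of way between -0.01 and 0.008 m and z of vice in the frame of way between -0.003 and 0.003 m and angle between vice's own z axis and vertical below 0.1 rad), for 0.1 s.
At the end, for the whole second after the job is handed in: Vice let go, at rest, wedged nose first: on the way's floor and centred within 3 mm, parallel within 0.04 rad, origin 27 mm short to 35 mm beyond way, still pressed on the bracket by over 11 N (its weight is at most 4.4 N), so clamped. Bystanders within 20 mm of their start (contact force between vice and bracket above 11 N and x of vice in the frame of way between -0.027 and 0.035 m and x of rear_face in the frame of way below 0.012 m and y of vice in the frame of way between -0.003 and 0.003 m and z of vice in the frame of way between -0.003 and 0.003 m and angle between the x axis of vice and the x axis of bracket, either way round below 0.04 rad and angle between vice's own z axis and vertical below 0.06 rad and linear speed of vice below 0.005 m/s and distance of each of orange_car, red_car, pliers, green_bottle from where it was at the start of the episode below 0.02 m); the robot touches nothing.
It fails at once if the vice is forced or hammered: more than 70 N between the vice and the bracket (contact force between vice and bracket above 70 N).
It fails at once if a bystander is knocked (moved over 30 mm) (distance of any of orange_car, red_car, pliers, green_bottle from where it was at the start of the episode above 0.03 m).
It also fails if it takes over 64 s, if anything falls off the work surface, if the arm or the gripper's body presses on something with over 40 N, if the wrist force passes 120 N, or if a joint passes its speed limit or range.

ROBOT

A 6-joint arm with a two-finger parallel gripper is mounted at the origin on the work surface. World frame = base frame: x ahead of the robot, y to its left, z up, the work surface at z = 0. Lengths are in m, angles in rad, forces in N, time in s.
With the tool pointing down it reaches from about 0.325 to 0.775 m from the base axis. Payload 5.5 kg.
Tool frame: the origin (TCP) lies between the finger pads; the fingertips stand 8 mm ahead of it and the grasp point (between the pads) lies 11 mm behind it (arm.tip_extent is the z of the fingertips in the tool frame, in m); z points along the fingers, y is the direction in which the jaws open and shut (so a half turn about z gives the same grasp; the last joint's range is limited). The gripper opens to 88 mm and grips with 3 to 60 N. Pads are 20 mm wide; open, the fingers measure 115 mm over their backs; the gripper's body (75 mm by 178 mm) begins 61 mm behind the grasp point.
Start: joints at [-1.315, 0.091, 1.231, -0, 1.82, -0.057], TCP at [0.185, -0.571, 0.231] pointing down, gripper open.
Joint ranges: [-2.87, 2.87], [-0.86, 2.18], [0.17, 2.46], [-1.51, 4.65], [0.06, 2.69], [-2.65, 2.65]. Speed limits (rad/s): [2.57, 2.57, 3.01, 3.14, 3.14, 3.14].

INTERFACE

Orientations are given as a unit quaternion [x, y, z, w].
In Python, from cell import monitor, imaging, workorder, arm gives the robot as it stands.
- The arm moves only by the tool send_rows, never from a script. Its argument "rows" is text: rows parted by semicolons, each of 6 numbers parted by spaces: the shift along the tool's x, y, z in mm, then the turn, a rotation vector about the tool's x, y, z in rad. A call has 1 to 8 rows; each row shifts and turns the commanded pose from where the row before left it, along the tool's axes as they then stand; what a row does not reach is not made up. A row lasts 1/10 s, in which the tool goes at most 50 mm and 8.59 degrees, less where a joint would pass 70% of its speed; a pose out of reach is approached as far as the arm can. A call with a gripper value outside its range is refused whole. "grip" is the finger opening in mm, from 0 to 87.8, set as the call begins (left out, the last holds). The fingers move at their own pace and stop on an object; "force" is the grip in N (left out, the last holds). Time passes only in rows, so rows that do not move let the fingers close. It gives the time, the measured TCP pose, the force and the opening at its end, in the units of the state.
- monitor.sense(): the state, without advancing time (a new reading comes with each control period).
- imaging.read_camera(name): name is "scene" or "side" or "wrist"; returns a dict with "pixels" (480x640x3 uint8, red, green, blue), "fx", "fy", "cx", "cy" (pixels), "xyz" and "orientation" of the camera in the world. Camera axes: x right, y down, z forward; pixel columns grow to the right and rows downward; lengths in m; the calibration is good to about 2 mm. A picture is of the moment at which its call begins. There is no depth.
- workorder.sign_off(): hands the job in, once; it reports no verdict.
The state is a dict: "time_s": time; "qpos": joint angles; "dq": joint speeds; "effort": joint torques, N m; "tool_pos": TCP position; "tool_rot": TCP orientation; "wrist_force": force on the tool from outside, world axes, zero at the start; "torque": the same for the moment, N m; "opening": opening from 0.0 (shut) to 1.0 (fully open).
Only numpy, scipy, OpenCV 4.12 (cv2) and the standard library are available. Lean on these libraries where they do the work, as an engineer would, in place of code of your own. Each camera call takes 0.05 s, during which the arm holds its last target.

## Working session

There is one attempt and no reset: what is moved stays moved. The work goes in short steps, Python scripts to look and compute and a tool call to move; the robot and the scene stay as the last step left them, time stands still between calls to the robot, and variables do not carry over. Pictures are saved under pics/ and viewed, and the job is handed in when it is done.

Besides the shell and the picture viewer there is one more tool, called after ">>>" as a command line: name --argument value ..., lists and objects as JSON in quotes. send_rows: Moves the arm, as the interface text tells. Its arguments: {"type":"object","properties":{"rows":{"type":"string"},"grip":{"type":"number"},"force":{"type":"number"}},"required":["rows"]}

```bash
mkdir -p pics; ls
cat > h.py <<'E'
import numpy as np,cv2
from scipy.spatial.transform import Rotation as R
from cell import monitor, imaging, workorder, arm
def shot(name,fn):
    c=imaging.read_camera(name); cv2.imwrite('pics/'+fn+'.png',cv2.cvtColor(c['pixels'],cv2.COLOR_RGB2BGR))
    import pickle; pickle.dump(c,open('pics/'+fn+'.pkl','wb')); return c
def load(fn):
    import pickle; return pickle.load(open('pics/'+fn+'.pkl','rb'))
def ray(c,u,v):
    d=R.from_quat(c['orientation']).apply([(u-c['cx'])/c['fx'],(v-c['cy'])/c['fy'],1]); return np.array(c['xyz']),d
def onz(c,u,v,z):
    o,d=ray(c,u,v); return o+d*(z-o[2])/d[2]
def proj(c,p):
    q=R.from_quat(c['orientation']).inv().apply(np.array(p)-c['xyz']); return np.array([c['fx']*q[0]/q[2]+c['cx'],c['fy']*q[1]/q[2]+c['cy']])
E
python3 - <<'E'
from h import *
for n in ['scene','side','wrist']:
    c=shot(n,n+'0'); print(n,c['xyz'],c['orientation'],c['fx'])
print(monitor.sense(), arm.tip_extent)
E
```

```text
pics
scene [ 1.03183598 -0.48894544  0.83216572] [ 0.89040064  0.30281303 -0.11618014 -0.31936367] 436.2503328915613
side [-0.16919027  1.1365776   0.83460205] [-0.24541659  0.8285186  -0.47877271  0.15525565] 608.1246150100355
wrist [ 0.24839034 -0.54994875  0.38326446] [ 0.80265848 -0.58321879 -0.07385377  0.10070169] 333.4111338603241
{'time_s': 0.15, 'qpos': array([-1.31466738e+00,  9.17036904e-02,  1.23161805e+00, -1.93318036e-05,
        1.81984018e+00, -5.66963389e-02]), 'dq': array([-0.00075896, -0.00058705, -0.00477481,  0.00095817, -0.00089727,
        0.0003113 ]), 'effort': array([ 1.12481430e-03, -4.47046244e+01, -4.06906950e+01,  6.99255662e-02,
        2.74422026e-02, -9.99069243e-05]), 'tool_pos': array([ 0.18458488, -0.57066016,  0.22975103]), 'tool_rot': array([ 9.87792527e-01,  1.55773260e-01, -8.74343736e-05, -7.79805047e-04]), 'wrist_force': array([ 0.79357732, -0.1461663 , -0.53315817]), 'torque': array([-0.04955766, -0.01496716, -0.00675195]), 'opening': 0.9989238212035656} 0.008
```

View pics/scene0.png

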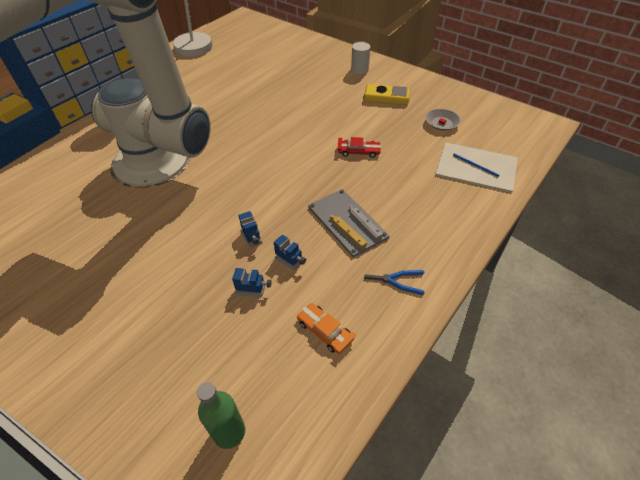

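View pics/side0.png

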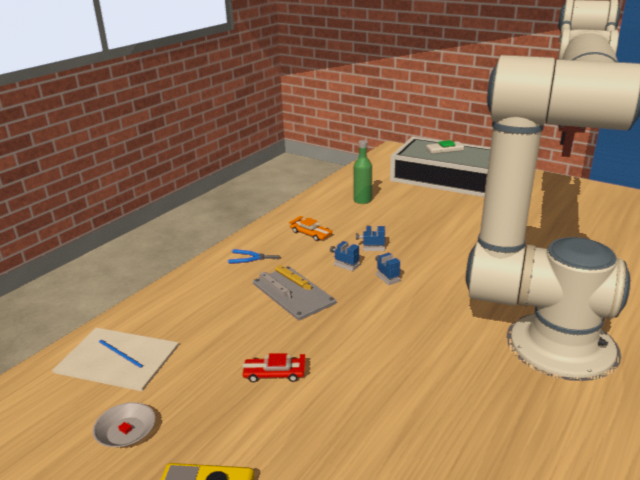

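View pics/wrist0.png

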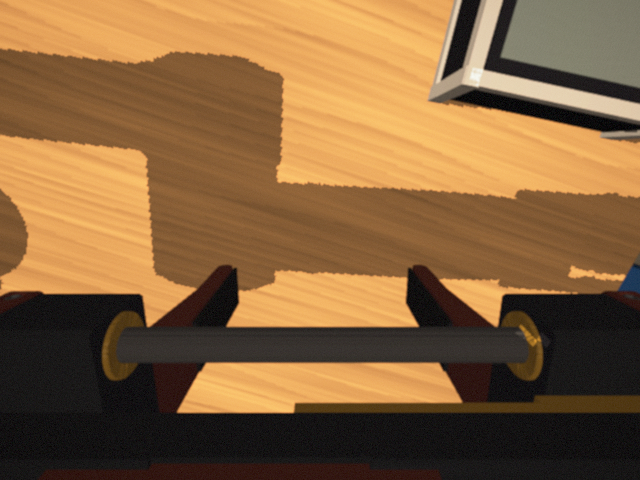

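Run:
```python
from h import *
a=load('scene0'); b=load('side0')
for p in [(250,228),(290,250),(249,281)]: print('scene',p,onz(a,*p,0.03).round(3))
for p in [(374,237),(346,254),(388,267)]: print('side',p,onz(b,*p,0.03).round(3))
A=cv2.cvtColor(a['pixels'],cv2.COLOR_RGB2BGR);B=cv2.cvtColor(b['pixels'],cv2.COLOR_RGB2BGR)
cv2.imwrite('pics/cropA.png',cv2.resize(A[180:310,220:400],None,fx=4.4,fy=4.4,interpolation=cv2.INTER_CUBIC))
cv2.imwrite('pics/cropB.png',cv2.resize(B[215:325,240:410],None,fx=4.7,fy=4.7,interpolation=cv2.INTER_CUBIC))
```

```text
scene (250, 228) [ 0.444 -0.033  0.03 ]
scene (290, 250) [ 0.568 -0.026  0.03 ]
scene (249, 281) [ 0.553 -0.15   0.03 ]
side (374, 237) [ 0.554 -0.157  0.03 ]
side (346, 254) [ 0.57  -0.037  0.03 ]
side (388, 267) [ 0.444 -0.037  0.03 ]
```

View pics/cropA.png

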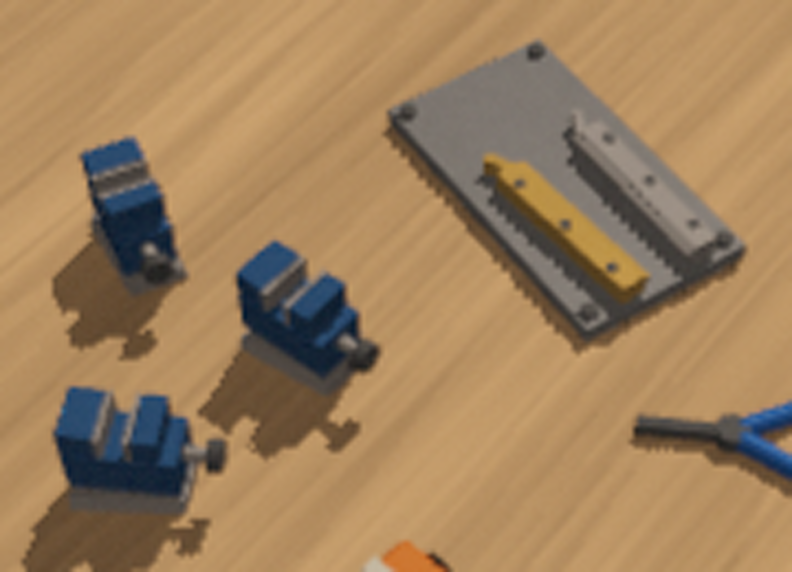

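View pics/cropB.png

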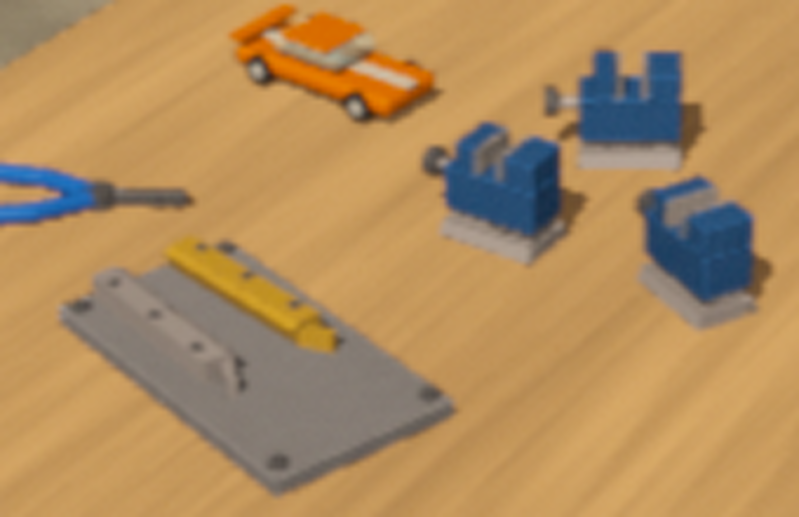

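```bash
cat >> h.py <<'E'
def tri(c1,p1,c2,p2):
    o1,d1=ray(c1,*p1);o2,d2=ray(c2,*p2)
    d1/=np.linalg.norm(d1);d2/=np.linalg.norm(d2)
    A=np.stack([d1,-d2],1);s=np.linalg.lstsq(A,o2-o1,rcond=None)[0]
    a=o1+s[0]*d1;b=o2+s[1]*d2
    return (a+b)/2,np.linalg.norm(a-b)
E
python3 - <<'E'
from h import *
a=load('scene0'); b=load('side0')
fa=lambda u,v:(220+u/4.4,180+v/4.4); fb=lambda u,v:(240+u/4.7,215+v/4.7)
for n,p,q in [('knob',(215,455),(552,100))]:
    print(n,tri(a,fa(*p),b,fb(*q)))
for n,p in dict(apR=(388,115),apL=(538,40),farL=(745,248),farR=(583,338)).items(): print(n,onz(a,*fa(*p),.012).round(4))
for n,p in dict(apL=(277,483),apR=(455,405),farL=(62,312),farR=(228,240)).items(): print('side',n,onz(b,*fb(*p),.012).round(4))
print('foot rear/front right bottom',onz(a,*fa(68,498),0),onz(a,*fa(183,512),0))
print('foot left bottom front,rear',onz(b,*fb(580,165),0),onz(b,*fb(680,166),0))
for n,p in [('rearjaw topleft rear',(70,388)),('rearjaw front',(112,392))]: print(n,onz(a,*fa(*p),.062))
E
```

```text
knob (array([ 0.59283037, -0.13021598,  0.03305088]), np.float64(0.003286118641568754))
apR [0.4993 0.1265 0.012 ]
apL [0.5327 0.2335 0.012 ]
farL [0.7255 0.166  0.012 ]
farR [0.69   0.0583 0.012 ]
side apL [0.5239 0.2394 0.012 ]
side apR [0.4865 0.1376 0.012 ]
side farL [0.7124 0.1752 0.012 ]
side farR [0.681  0.0688 0.012 ]
foot rear/front right bottom [ 0.53371335 -0.18072296  0.        ] [ 5.86958044e-01 -1.50871454e-01  1.11022302e-16]
foot left bottom front,rear [ 0.56779565 -0.12387738  0.        ] [ 0.5173288  -0.15343117  0.        ]
rearjaw topleft rear [ 0.5249483  -0.15630574  0.062     ]
rearjaw front [ 0.5434735  -0.14533115  0.062     ]
```

Run:
```python
from h import *
a=load('scene0'); b=load('side0')
fa=lambda u,v:(220+u/4.4-.4,180+v/4.4-.4); fb=lambda u,v:(240+u/4.7-.4,215+v/4.7-.4)
A=dict(apR=(388,115),apL=(538,40),farL=(745,248),farR=(583,338));B=dict(apL=(277,483),apR=(455,405),farL=(62,312),farR=(228,240))
for k in A: print(k,*tri(a,fa(*A[k]),b,fb(*B[k])))
print(a['fx'],a['fy'],a['cx'],a['cy'],b['fx'],b['fy'],b['cx'],b['cy'])
```

```text
apR [0.49323537 0.13070007 0.00653398] 0.0017471305420225507
apL [0.52857817 0.23607867 0.00924325] 0.001500355123448296
farL [0.72107772 0.16926863 0.00718165] 0.003030071728626708
farR [0.68716736 0.06188951 0.00771772] 0.00097804042159241
436.2503328915613 436.2503328915613 320.25933826527574 244.2598161604305 608.1246150100355 608.1246150100355 325.04623804774906 248.3622903885435
```

```bash
cat >> h.py <<'E'
def go(x,y,z,yaw):
    "remaining shift in current tool frame (mm) then turn (rad) about tool z, for a tool-down target"
    s=monitor.sense(); r=R.from_quat(s['tool_rot'])
    d=r.inv().apply(np.array([x,y,z])-s['tool_pos'])*1e3
    t=R.from_matrix(np.array([[np.cos(yaw),np.sin(yaw),0],[np.sin(yaw),-np.cos(yaw),0],[0,0,-1.]]))
    print('pos',s['tool_pos'].round(4),'shift',d.round(1),'turn',(r.inv()*t).as_rotvec().round(3),'t',s['time_s'],'F',s['wrist_force'].round(1),'op',round(s['opening'],3))
E
python3 - <<'E'
from h import *
a=load('scene0');b=load('side0');print(onz(a,228,440,0),onz(b,362,201,0))
go(.5,-.182,.23,.52)
w=load('wrist0');s=monitor.sense();r=R.from_quat(s['tool_rot'])
print(r.inv().apply(w['xyz']-s['tool_pos']), (r.inv()*R.from_quat(w['orientation'])).as_matrix().round(3))
E
```

```text
[ 0.74838796 -0.41485085  0.        ] [ 0.73355811 -0.39527216  0.        ]
pos [ 0.1846 -0.5707  0.2298] shift [ 4.197e+02 -2.727e+02  2.000e-01] turn [-0.002 -0.    -0.207] t 0.15 F [ 0.8 -0.1 -0.5] op 0.999
[ 0.06709352 -0.00031123 -0.15350842] [[ 0.001 -0.969 -0.248]
 [ 1.     0.001  0.001]
 [-0.    -0.248  0.969]]
```

>>> send_rows --rows "30 -19.5 0 0 0 0;30 -19.5 0 0 0 0;30 -19.5 0 0 0 0;30 -19.5 0 0 0 0;30 -19.5 0 0 0 0;30 -19.5 0 0 0 0;30 -19.5 0 0 0 0;30 -19.5 0 0 0 0" --grip 87.8

```text
time_s: 0.95
tool_pos: [0.3656, -0.3473, 0.2304]
tool_rot: [0.988, 0.156, -0.0, -0.0]
wrist_force: [-0.4, -0.2, 0.5]
opening: 0.999
```

>>> send_rows --rows "30 -19.5 0 0 0 0;30 -19.5 0 0 0 0;30 -19.5 0 0 0 0;30 -19.5 0 0 0 0;30 -19.5 0 0 0 0;30 -19.5 0 0 0 0;0 0 0 0 0 -0.1;0 0 0 0 0 -0.107"

```text
time_s: 1.75
tool_pos: [0.5008, -0.1807, 0.23]
tool_rot: [0.966, 0.26, -0.0, -0.0]
wrist_force: [0.4, 0.0, 1.1]
opening: 0.998
```

Run:
```python
from h import *
shot('wrist','w1'); go(.5,-.182,.23,.52)
```

```text
pos [ 0.5005 -0.1811  0.2301] shift [-0.9  0.5  0.1] turn [-0.001  0.001  0.011] t 1.8 F [0.5 0.1 0.5] op 0.998
```

View pics/w1.png

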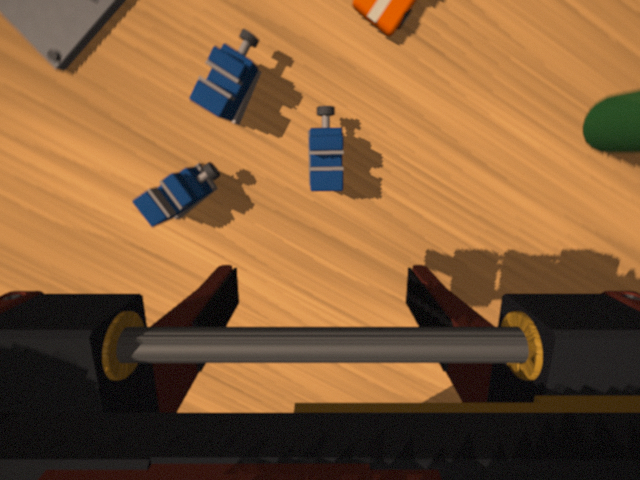

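Run:
```python
from h import *
c=load('w1'); im=cv2.cvtColor(c['pixels'],cv2.COLOR_RGB2BGR)
cr=im[95:205,290:390]; cv2.imwrite('pics/w1c.png',cv2.resize(cr,None,fx=5.4,fy=5.4,interpolation=cv2.INTER_CUBIC))
hsv=cv2.cvtColor(im,cv2.COLOR_BGR2HSV); m=cv2.inRange(hsv,(100,120,40),(125,255,255))
m[:, :295]=0;m[:,:][:95]=0;m[205:]=0;m[:,390:]=0
ys,xs=np.where(m>0);print(xs.min(),xs.max(),ys.min(),ys.max(),len(xs))
for y in range(ys.min(),ys.max()+1,4):
    x=xs[ys==y]; print(y,x.min(),x.max(), end=' | ')
# edges at top z=.062
for y in (190,131):
    x=xs[abs(ys-y)<=2]; print('\n',y,onz(c,x.min()-.0,y,.062),onz(c,x.max()+1,y,.062))
print('knob',onz(c,325,111,.031))
```

```text
310 341 128 189 1520
128 327 328 | 132 311 340 | 136 311 341 | 140 310 341 | 144 310 341 | 148 311 341 | Traceback (most recent call last):
  File "<stdin>", line 8, in <module>
    return umr_minimum(a, axis, None, out, keepdims, initial, where)
ValueError: zero-size array to reduction operation minimum which has no identity
```

View pics/w1c.png

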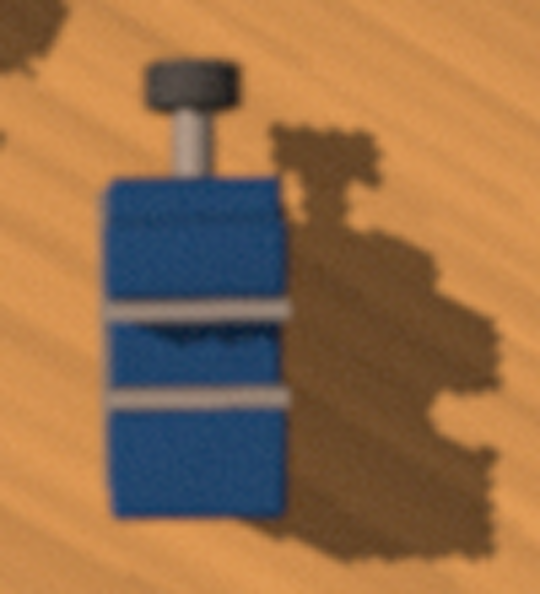

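Run:
```python
from h import *
c=load('w1');f=lambda u,v:(290+u/5.4-.4,95+v/5.4-.4)
def P(n,u,v,z): p=onz(c,*f(u,v),z)[:2]; print(n,p.round(4)); return p
a=P('rear mid',200,517,.062);b=P('rearjaw front mid',197.5,397,.062);d=P('frontjaw stripe',197.5,310,.062)
e=P('nose mid top',194,180,.045);k=P('knob',192,85,.031)
P('knobend',192,62,.031)
for q in (b,d,e,k): v=q-a;print(np.arctan2(v[1],v[0]),np.linalg.norm(v))
print(np.linalg.norm(P('l',114,517,.062)-P('r',286,517,.062)))
```

```text
rear mid [ 0.5297 -0.1687]
rearjaw front mid [ 0.5475 -0.1577]
frontjaw stripe [ 0.5603 -0.1503]
nose mid top [ 0.5795 -0.1385]
knob [ 0.5945 -0.1294]
knobend [ 0.598  -0.1274]
0.5517993450661824 0.020951589090214228
0.543017294862489 0.03571442593074249
0.5455075652715129 0.05825573532947936
0.5449529529037824 0.07583666961175653
l [ 0.522  -0.1555]
r [ 0.5374 -0.182 ]
0.030620616522485825
```

Run:
```python
from h import *
go(.5546,-.1536,.029,.545)
```

```text
pos [ 0.5005 -0.1811  0.2301] shift [ 60.7   3.8 201. ] turn [-0.001  0.001 -0.014] t 1.8 F [0.5 0.1 0.5] op 0.998
```

>>> send_rows --rows "30 1.9 0 0 0 0;30.7 1.9 0 0 0 -0.014;0 0 30 0 0 0;0 0 35 0 0 0;0 0 35 0 0 0;0 0 0 0 0 0"

```text
time_s: 2.4
tool_pos: [0.5518, -0.1542, 0.1241]
tool_rot: [0.965, 0.263, -0.005, -0.003]
wrist_force: [-0.3, -0.1, -0.8]
opening: 1.005
```

Run:
```python
from h import *
shot('wrist','w2');shot('side','s2');shot('scene','sc2'); go(.5546,-.1536,.029,.545)
```

```text
pos [ 0.5553 -0.1554  0.1325] shift [  0.2  -2.  103.5] turn [ 0.001 -0.001 -0.012] t 2.55 F [ 0.3 -0.1  0.8] op 1.005
```

View pics/w2.png

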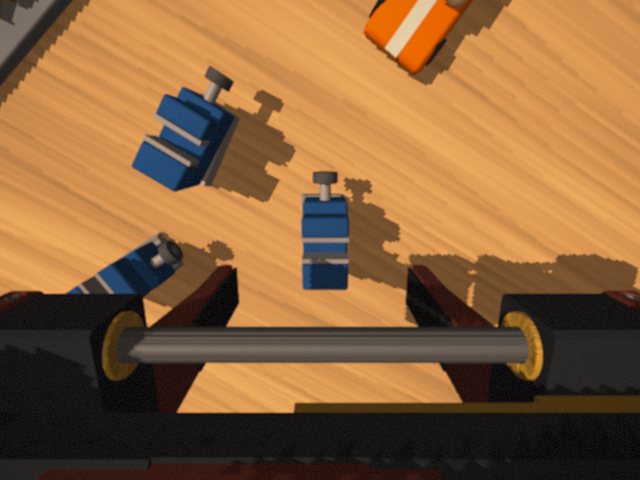

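Run:
```python
from h import *
c=load('w2'); im=cv2.cvtColor(c['pixels'],cv2.COLOR_RGB2BGR)
hsv=cv2.cvtColor(im,cv2.COLOR_BGR2HSV); m=cv2.inRange(hsv,(100,120,40),(125,255,255))
k=np.zeros_like(m);k[185:295,290:365]=m[185:295,290:365]
ys,xs=np.where(k>0)
for y in (200,225,250,270,285):
    x=xs[ys==y]; print(y,x.min(),x.max()+1)
t=monitor.sense()
def P(u,v,z): p=onz(c,u,v,z)[:2]; print(p.round(4)); return p
x=xs[ys==285];a=P((x.min()+x.max())/2,ys.max()+.5,.062)
x=xs[ys==205];b=P((x.min()+x.max())/2,ys.min()-.5,.045)
v=b-a;print(np.arctan2(v[1],v[0]),np.linalg.norm(v),(a+b)/2)
b=P(325,178,.031);v=b-a;print(np.arctan2(v[1],v[0]),np.linalg.norm(v))
```

```text
200 306 345
225 303 348
250 305 346
270 303 347
285 304 346
[ 0.5304 -0.1681]
[ 0.5832 -0.1372]
0.5293431390753706 0.06111789001235824 [ 0.55679184 -0.15266364]
[ 0.5938 -0.131 ]
0.5301582763272111 0.07341589977252352
```

>>> send_rows --rows "0.5 -2 30 0 0 0;0 0 30 0 0 0;0 0 25 0 0 0;0 0 18 0 0 0;0 0 0 0 0 0;0 0 0 0 0 0"

```text
time_s: 3.15
tool_pos: [0.5555, -0.1536, 0.0302]
tool_rot: [0.965, 0.264, 0.001, 0.001]
wrist_force: [0.2, -0.9, 0.8]
opening: 1.0
```

>>> send_rows --rows "0 0 0 0 0 0;0 0 0 0 0 0;0 0 0 0 0 0;0 0 0 0 0 0;0 0 0 0 0 0;0 0 0 0 0 0;0 0 0 0 0 0;0 0 0 0 0 0" --grip 20 --force 35

```text
time_s: 3.95
tool_pos: [0.5542, -0.1531, 0.0275]
tool_rot: [0.965, 0.264, -0.0, 0.0]
wrist_force: [-0.0, 0.5, 0.1]
opening: 0.36
```

Run:
```python
from h import *
go(.5557,-.153,.029,.535)
shot('side','s3');c=load('s3')
cv2.imwrite('pics/s3c.png',cv2.resize(cv2.cvtColor(c['pixels'],cv2.COLOR_RGB2BGR)[150:310,300:460],None,fx=3.7,fy=3.7,interpolation=cv2.INTER_CUBIC))
```

```text
pos [ 0.5542 -0.1531  0.0275] shift [ 1.3  0.6 -1.5] turn [ 0.     0.    -0.001] t 3.95 F [-0.   0.5  0.1] op 0.36
```

View pics/s3c.png

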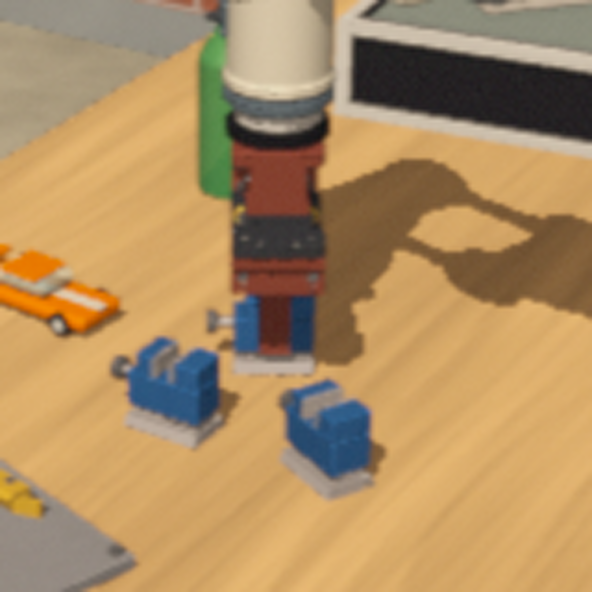

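>>> send_rows --rows "0 0 -10 0 0 0;0 0 -25 0 0 0;0 0 -30 0 0 0;0 0 -30 0 0 0;0 0 -30 0 0 0;0 0 -30 0 0 0;0 0 -18 0 0 0;5 -15 0 0 0 0"

```text
time_s: 4.8
tool_pos: [0.5518, -0.1388, 0.2042]
tool_rot: [0.965, 0.263, 0.002, 0.002]
wrist_force: [0.4, -0.1, -3.9]
opening: 0.361
```

>>> send_rows --rows "9 -26 0 0 0 0;10 -28 0 0 0 0;10 -28 0 0 0 0;10 -28 0 0 0 0;10 -28 0 0 0 0;10 -28 0 0 0 0;10 -28 0 0 0 0;10 -28 0 0 0 0"

```text
time_s: 5.6
tool_pos: [0.5044, 0.0955, 0.1989]
tool_rot: [0.965, 0.264, -0.001, -0.0]
wrist_force: [1.2, 0.3, -4.2]
opening: 0.365
```

>>> send_rows --rows "10 -28 0 0 0 0;10 -28 0 0 0 0;10 -28 0 0 0 0;5 -10 0 0 0 0.1;0 0 0 0 0 0.11;0 0 0 0 0 0.11;0 0 0 0 0 0.11;0 0 0 0 0 0.11"

```text
time_s: 6.4
tool_pos: [0.4869, 0.193, 0.1989]
tool_rot: [1.0, -0.005, -0.002, 0.0]
wrist_force: [0.5, 0.2, -3.7]
opening: 0.361
```

>>> send_rows --rows "0 0 0 0 0 0.11;0 0 0 0 0 0.11;0 0 0 0 0 0.11;0 0 0 0 0 0;0 0 0 0 0 0"

```text
time_s: 6.9
tool_pos: [0.4875, 0.1927, 0.1996]
tool_rot: [0.986, -0.166, -0.001, 0.0]
wrist_force: [-0.6, 0.5, -4.1]
opening: 0.365
```

Run:
```python
from h import *
shot('wrist','w4');go(.487,.192,.2,-.337)
```

```text
pos [0.4876 0.1927 0.1998] shift [-0.4  0.8 -0.2] turn [0.001 0.001 0.004] t 6.95 F [-0.1 -0.3 -4. ] op 0.366
```

View pics/w4.png

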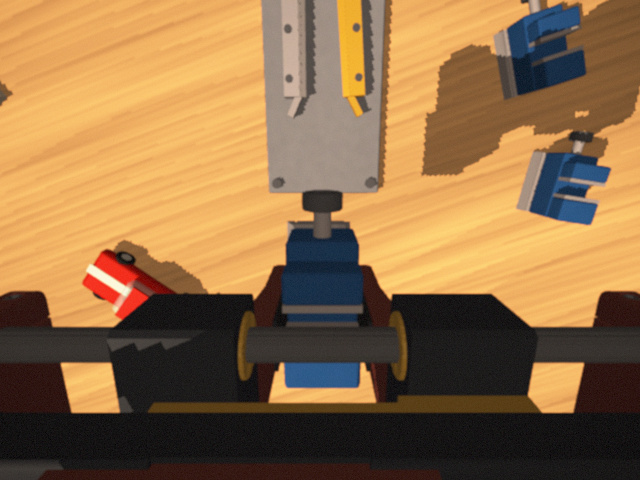

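Run:
```python
from h import *
c=load('w4'); im=cv2.cvtColor(c['pixels'],cv2.COLOR_RGB2BGR)
cv2.imwrite('pics/w4c.png',cv2.resize(im[0:215,250:400],None,fx=2.8,fy=2.8,interpolation=cv2.INTER_CUBIC))
hsv=cv2.cvtColor(im,cv2.COLOR_BGR2HSV)
g=cv2.inRange(hsv,(0,0,60),(180,60,255)); g[:,:240]=0;g[:,410:]=0
y_=cv2.inRange(hsv,(18,150,90),(32,255,255))
L=[];Rr=[]
for y in range(10,185,5):
    x=np.where(g[y]>0)[0]; yl=np.where((y_[y]>0)&(np.arange(640)>330)&(np.arange(640)<372))[0]
    print(y,x.min(),x.max()+1, (yl.min(),yl.max()+1) if len(yl)>3 else '', end=' | ')
    L.append(onz(c,x.min(),y,.012)[:2]);Rr.append(onz(c,x.max()+1,y,.012)[:2])
print()
from numpy.linalg import lstsq
for n,P in (('L',L),('R',Rr)):
    l=cv2.fitLine(np.float32(P),cv2.DIST_HUBER,0,1e-4,1e-4).ravel(); print(n,l,np.arctan2(l[1],l[0]))
```

```text
10 263 384 (np.int64(338), np.int64(361)) | 15 263 384 (np.int64(339), np.int64(361)) | 20 263 384 (np.int64(339), np.int64(361)) | 25 263 384 (np.int64(339), np.int64(352)) | 30 263 384 (np.int64(339), np.int64(362)) | 35 264 383 (np.int64(340), np.int64(362)) | 40 264 383 (np.int64(340), np.int64(362)) | 45 264 383 (np.int64(340), np.int64(363)) | 50 264 383 (np.int64(341), np.int64(363)) | 55 265 383 (np.int64(341), np.int64(363)) | 60 265 382 (np.int64(341), np.int64(363)) | 65 265 382 (np.int64(342), np.int64(364)) | 70 265 382 (np.int64(342), np.int64(363)) | 75 265 382 (np.int64(342), np.int64(355)) | 80 265 382 (np.int64(342), np.int64(364)) | 85 266 381 (np.int64(343), np.int64(364)) | 90 266 381 (np.int64(343), np.int64(364)) | 95 266 381 (np.int64(343), np.int64(363)) | 100 266 381 (np.int64(349), np.int64(356)) | 105 267 381 (np.int64(351), np.int64(359)) | 110 267 381 (np.int64(354), np.int64(361)) | 115 267 380  | 120 267 380  | 125 267 380  | 130 268 380  | 135 268 380  | 140 268 379  | 145 268 379  | 150 268 379  | 155 268 379  | 160 269 379  | 165 269 378  | 170 269 378  | 175 269 378  | 180 270 378  | 
L [ 0.9454921  -0.325645    0.6180883   0.20354812] -0.33169383
R [ 0.9466233  -0.32234186  0.58007413  0.10087553] -0.32820237
```

View pics/w4c.png

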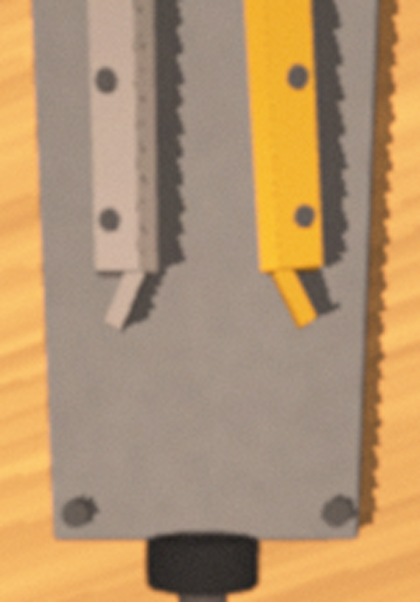

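Run:
```python
from h import *
c=load('w4');f=lambda u,v:(250+u/2.8-.3,v/2.8-.3)
for yaw in (-.330,):
    ex=np.array([np.cos(yaw),np.sin(yaw)]);n=np.array([-ex[1],ex[0]])
    for nm,u,v,z in [('endL',55,538,.012),('endR',357,538,.012),('steel in',157,268,.026),('steel out',95,268,.026),('steel in far',140,5,.026),('steelin far2',153,5,.026),('steel out far',88,5,.026),('brass in',259,268,.026),('brass out',322,268,.026),('brassfar in',244,5,.026),('brassfar out',311,5,.026),('gL tip',120,328,.023),('gR',300,326,.023)]:
        p=onz(c,*f(u,v),z)[:2]; print(nm,p.round(4),'along',(p@ex).round(4),'lat',(p@n-.3381).round(4))
    s=monitor.sense();p=s['tool_pos'][:2];print('tcp',p@ex,p@n-.3381)
    for nm,u,v,z in [('knob',321,200,.1998-.0275+.031),('jaw stripe',322,309,.1998-.0275+.062)]:
        q=onz(c,u,v,z)[:2];print(nm,q@ex-p@ex,q@n-p@n)
```

```text
endL [0.5304 0.2343] along 0.4259 lat 0.0554
endR [0.4945 0.1302] along 0.4256 lat -0.0546
steel in [0.6024 0.1684] along 0.5153 lat 0.0164
steel out [0.6089 0.1875] along 0.5153 lat 0.0366
steel in far [0.6746 0.1481] along 0.5902 lat 0.0206
steelin far2 [0.6733 0.1443] along 0.5902 lat 0.0166
steel out far [0.6798 0.1631] along 0.5902 lat 0.0365
brass in [0.5915 0.137 ] along 0.5152 lat -0.0168
brass out [0.5848 0.1175] along 0.5152 lat -0.0374
brassfar in [0.6643 0.118 ] along 0.5902 lat -0.0112
brassfar out [0.6576 0.0986] along 0.5902 lat -0.0318
gL tip [0.5893 0.1864] along 0.4971 lat 0.0292
gR [0.5703 0.1293] along 0.4976 lat -0.031
tcp 0.3988853816768527 0.0021732921626452795
knob 0.045703601101071356 0.0003434186258494121
jaw stripe 0.007497675251800784 1.5541126817730788e-05
```

Run:
```python
from h import *
go(.5498,.1685,.045,-.330)
```

```text
pos [0.4876 0.1927 0.1998] shift [ 66.9   2.4 154.7] turn [ 0.001  0.001 -0.003] t 6.95 F [-0.1 -0.3 -4. ] op 0.366
```

>>> send_rows --rows "22 0.8 0 0 0 0;22 0.8 0 0 0 0;22.9 0.8 20 0 0 -0.003;0 0 35 0 0 0;0 0 35 0 0 0;0 0 30 0 0 0;0 0 20 0 0 0;0 0 10 0 0 0"

```text
time_s: 7.75
tool_pos: [0.549, 0.1678, 0.0474]
tool_rot: [0.986, -0.165, -0.002, 0.001]
wrist_force: [-0.2, -1.1, -4.1]
opening: 0.362
```

>>> send_rows --rows "0 0 2 0 0 0;0 0 0 0 0 0;0 0 0 0 0 0"

```text
time_s: 8.05
tool_pos: [0.5516, 0.1684, 0.0505]
tool_rot: [0.986, -0.166, 0.001, -0.001]
wrist_force: [0.4, 0.7, -4.1]
opening: 0.363
```

Run:
```python
from h import *
go(.5498,.1685,.040,-.330)
c=shot('wrist','w5');shot('scene','sc5');shot('side','s5')
A=cv2.cvtColor(load('sc5')['pixels'],cv2.COLOR_RGB2BGR)[150:290,260:420];B=cv2.cvtColor(load('s5')['pixels'],cv2.COLOR_RGB2BGR)[210:330,230:367]
o=np.hstack([cv2.resize(A,(400,350)),cv2.resize(B,(400,350))]);cv2.imwrite('pics/c5.png',o)
```

```text
pos [0.5516 0.1684 0.0505] shift [-1.8  0.5 10.5] turn [-0.002 -0.002 -0.003] t 8.05 F [ 0.4  0.7 -4.1] op 0.363
```

View pics/w5.png

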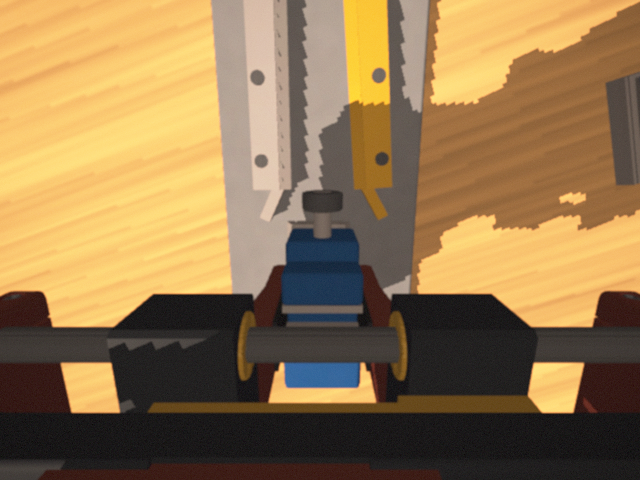

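View pics/c5.png

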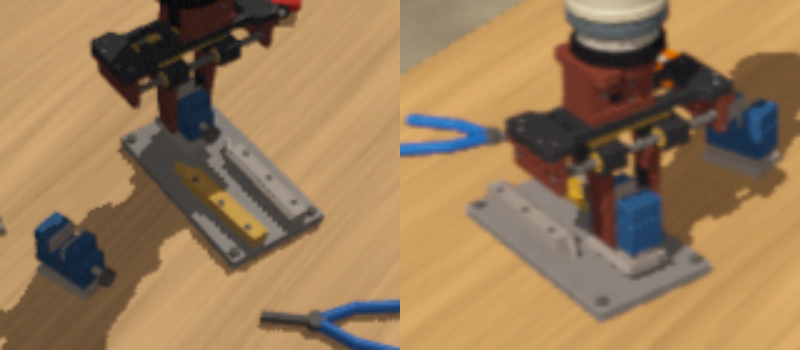

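>>> send_rows --rows "0 0 4 0 0 0;0 0 4 0 0 0;0 0 0 0 0 0;0 0 0 0 0 0;0 0 0 0 0 0"

```text
time_s: 8.7
tool_pos: [0.5506, 0.1681, 0.0406]
tool_rot: [0.986, -0.166, -0.0, 0.0]
wrist_force: [0.9, -0.1, -4.1]
opening: 0.36
```

>>> send_rows --rows "0 0 1 0 0 0;0 0 0 0 0 0;0 0 0 0 0 0"

```text
time_s: 9.0
tool_pos: [0.5506, 0.168, 0.0396]
tool_rot: [0.986, -0.166, -0.0, 0.0]
wrist_force: [-0.1, 0.1, -3.6]
opening: 0.361
```

>>> send_rows --rows "0 0 0.5 0 0 0;0 0 0 0 0 0;0 0 0 0 0 0"

```text
time_s: 9.3
tool_pos: [0.5508, 0.1681, 0.0395]
tool_rot: [0.986, -0.166, 0.0, -0.0]
wrist_force: [-0.6, -0.3, -1.0]
opening: 0.362
```

>>> send_rows --rows "0 0 0.3 0 0 0;0 0 0 0 0 0;0 0 0 0 0 0"

```text
time_s: 9.6
tool_pos: [0.5509, 0.1682, 0.0396]
tool_rot: [0.986, -0.166, 0.0, -0.0]
wrist_force: [-1.0, -0.4, 3.2]
opening: 0.362
```

```bash
cat >> h.py <<'E'
EX=np.array([np.cos(-.33),np.sin(-.33)]);EN=np.array([-EX[1],EX[0]])
def br():
    s=monitor.sense();p=s['tool_pos'][:2];f=s['wrist_force'];r=R.from_quat(s['tool_rot']).as_matrix()
    print('x %.1f lat %.1f z %.1f mm yaw %.4f'%((p@EX-.5705)*1e3,(p@EN-.3385)*1e3,s['tool_pos'][2]*1e3,np.arctan2(r[1,0],r[0,0])),'F along %.1f lat %.1f z %.1f'%(f[:2]@EX,f[:2]@EN,f[2]),'T',s['torque'].round(2),'op',round(s['opening'],3),'t',s['time_s'])
E
python3 -c "
from h import *
br()"
```

```text
x -103.8 lat -0.9 z 39.6 mm yaw -0.3332 F along -0.9 lat -0.7 z 3.2 T [0.04 0.42 0.04] op 0.362 t 9.6
```

>>> send_rows --rows "4 0 -0.3 0 0 -0.003;6 0 0 0 0 0;6 0 0 0 0 0;5 0 0 0 0 0;4 0 0 0 0 0;0 0 0 0 0 0;0 0 0 0 0 0"

```text
time_s: 10.3
tool_pos: [0.5753, 0.1597, 0.0396]
tool_rot: [0.986, -0.165, 0.001, -0.0]
wrist_force: [2.0, -0.1, 3.7]
opening: 0.362
```

```bash
python3 -c "
from h import *
br();shot('wrist','w6')"
```

```text
x -78.0 lat -1.0 z 39.6 mm yaw -0.3306 F along 1.9 lat 0.6 z 3.7 T [ 0.04 -0.11  0.02] op 0.362 t 10.3
```

View pics/w6.png

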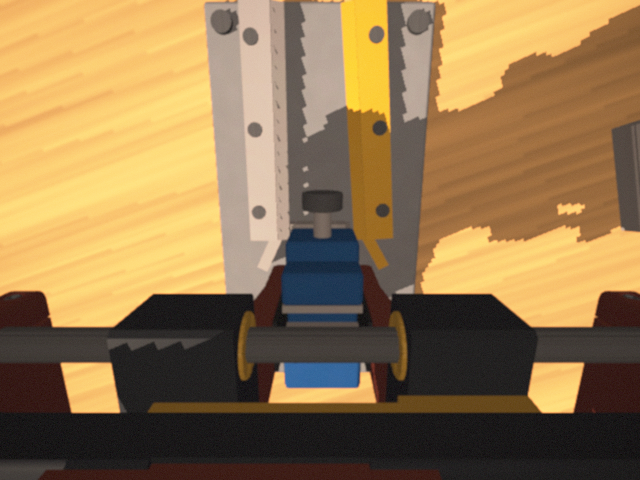

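>>> send_rows --rows "3 0 -0.3 0 0 0;3 0 0 0 0 0;3 0 0 0 0 0;3 0 0 0 0 0;0 0 0 0 0 0;0 0 0 0 0 0"

```text
time_s: 10.95
tool_pos: [0.5858, 0.1561, 0.0396]
tool_rot: [0.986, -0.164, 0.0, -0.0]
wrist_force: [0.4, -0.5, 4.3]
opening: 0.36
```

```bash
python3 -c "
from h import *
br()"
```

```text
x -66.9 lat -1.0 z 39.6 mm yaw -0.3301 F along 0.5 lat -0.4 z 4.3 T [ 0.1  -0.09  0.01] op 0.36 t 10.95
```

>>> send_rows --rows "3 0 0 0 0 0;3 0 0 0 0 0;3 0 0 0 0 0;3 0 0 0 0 0;0 0 0 0 0 0;0 0 0 0 0 0"

```text
time_s: 11.55
tool_pos: [0.5971, 0.1522, 0.0396]
tool_rot: [0.986, -0.164, 0.0, -0.0]
wrist_force: [0.9, 0.3, 5.2]
opening: 0.361
```

```bash
python3 -c "
from h import *
br()"
```

```text
x -54.9 lat -1.0 z 39.6 mm yaw -0.3301 F along 0.7 lat 0.6 z 5.2 T [0.15 0.02 0.05] op 0.361 t 11.55
```

>>> send_rows --rows "0 0 -0.3 0 0 0;0 0 0 0 0 0;0 0 0 0 0 0;0 0 0 0 0 0;0 0 0 0 0 0;0 0 0 0 0 0" --grip 50

```text
time_s: 12.15
tool_pos: [0.5969, 0.1522, 0.0396]
tool_rot: [0.986, -0.164, -0.0, 0.0]
wrist_force: [-0.1, -0.1, -0.0]
opening: 0.567
```

>>> send_rows --rows "0 0 -10 0 0 0;0 0 -20 0 0 0;0 0 -25 0 0 0;0 0 -15 0 0 0;0 0 0 0 0 0;0 0 0 0 0 0"

```text
time_s: 12.75
tool_pos: [0.597, 0.1522, 0.1097]
tool_rot: [0.986, -0.164, 0.0, -0.0]
wrist_force: [-1.1, 0.1, -1.6]
opening: 0.571
```

```bash
python3 -c "
from h import *
br();shot('wrist','w7')"
```

```text
x -55.0 lat -1.0 z 109.7 mm yaw -0.3302 F along -1.0 lat -0.3 z -1.6 T [ 0.04  0.04 -0.02] op 0.571 t 12.75
```

View pics/w7.png

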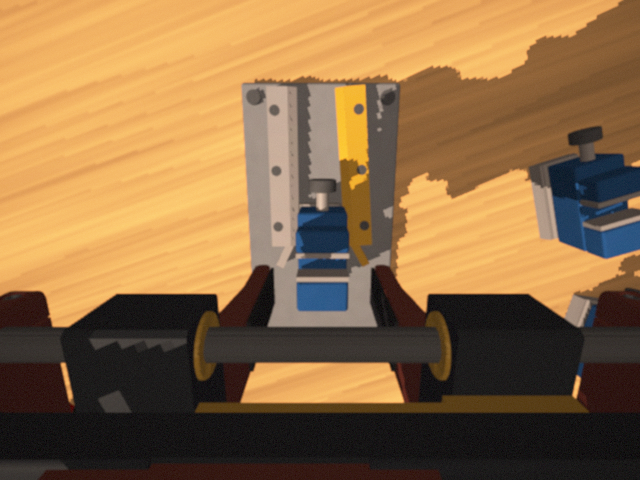

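>>> send_rows --rows "-20 -0.5 0 0 0 0;-20 0 0 0 0 0;-14 0 0 0 0 0;0 0 15 0 0 0;0 0 25 0 0 0;0 0 20 0 0 0;0 0 9 0 0 0;0 0 0 0 0 0" --grip 0

```text
time_s: 13.6
tool_pos: [0.5448, 0.1695, 0.0375]
tool_rot: [0.986, -0.165, -0.002, 0.001]
wrist_force: [-0.6, -0.9, 0.9]
opening: 0.005
```

>>> send_rows --rows "0 0 0 0 0 0;0 0 0 0 0 0;0 0 0 0 0 0"

```text
time_s: 13.9
tool_pos: [0.5469, 0.1703, 0.042]
tool_rot: [0.986, -0.164, 0.001, -0.0]
wrist_force: [-0.2, 0.7, -0.7]
opening: 0.006
```

```bash
python3 -c "
from h import *
br();shot('wrist','w8')"
```

```text
x -108.3 lat -0.2 z 42.0 mm yaw -0.3303 F along -0.4 lat 0.6 z -0.7 T [ 0.07  0.06 -0.04] op 0.006 t 13.9
```

View pics/w8.png

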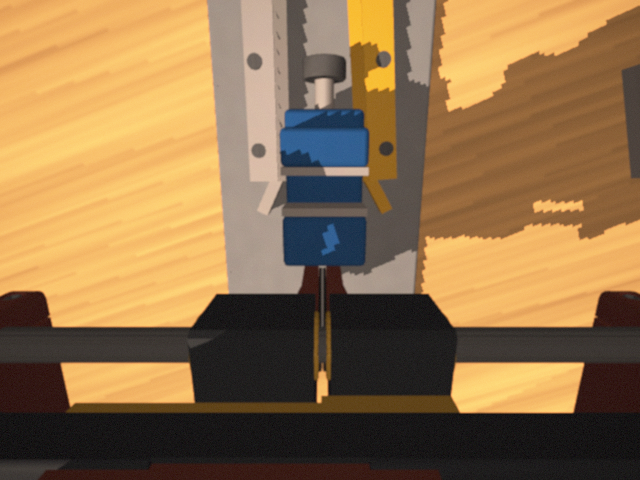

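>>> send_rows --rows "3 0 0.5 0 0 0;3 0 0.5 0 0 0;2 0 0.5 0 0 0;1 0 0 0 0 0;1 0 0 0 0 0;1 0 0 0 0 0;1 0 0 0 0 0;1 0 0 0 0 0"

```text
time_s: 14.75
tool_pos: [0.5584, 0.1659, 0.0393]
tool_rot: [0.986, -0.164, 0.0, 0.0]
wrist_force: [-0.1, -0.2, 0.2]
opening: 0.001
```

```bash
python3 -c "
from h import *
br()"
```

```text
x -96.0 lat -0.6 z 39.3 mm yaw -0.3301 F along -0.0 lat -0.2 z 0.2 T [ 0.07 -0.    0.02] op 0.001 t 14.75
```

>>> send_rows --rows "1.5 0 0 0 0 0;1.5 0 0 0 0 0;1.5 0 0 0 0 0;1.5 0 0 0 0 0;1.5 0 0 0 0 0;1.5 0 0 0 0 0;0 0 0 0 0 0"

```text
time_s: 15.45
tool_pos: [0.5672, 0.1629, 0.0392]
tool_rot: [0.986, -0.164, 0.0, 0.0]
wrist_force: [0.1, 0.1, -0.7]
opening: 0.004
```

```bash
python3 -c "
from h import *
br();shot('wrist','w9')"
```

```text
x -86.7 lat -0.6 z 39.2 mm yaw -0.3304 F along 0.1 lat 0.1 z -0.7 T [ 0.06  0.04 -0.01] op 0.004 t 15.45
```

View pics/w9.png

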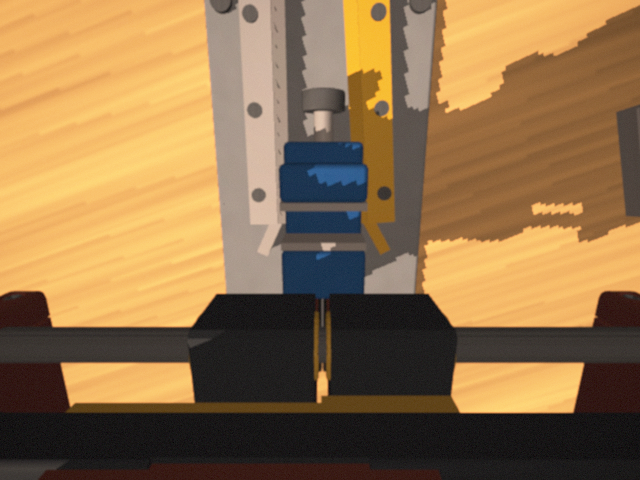

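```bash
cat >> h.py <<'E'
def vx(c,u,vk):
    p=onz(c,u,vk,.012+.031+.004)[:2]; print('knob x %.1f lat %.1f'%((p@EX-.5705)*1e3,(p@EN-.3385)*1e3))
E
python3 -c "
from h import *
for n,u,v in (('w8',325,67),('w9',323.5,102)):
  c=load(n); vx(c,u,v)
c=load('w8')
for n,v in (('w8',265.5),('w9',297)):
  p=onz(load(n),324,v,.074)[:2];print('rear',(p@EX-.5705)*1e3)"
```

```text
knob x -7.9 lat -1.4
knob x -0.0 lat -1.2
rear -83.88018234603194
rear -74.05041309794896
```

>>> send_rows --rows "1.5 0 0 0 0 0;1.5 0 0 0 0 0;1.5 0 0 0 0 0;1.5 0 0 0 0 0;1.5 0 0 0 0 0;1.5 0 0 0 0 0;1.5 0 0 0 0 0;1.5 0 0 0 0 0"

```text
time_s: 16.3
tool_pos: [0.5783, 0.1591, 0.0392]
tool_rot: [0.986, -0.164, -0.0, 0.0]
wrist_force: [-0.5, 0.5, -0.6]
opening: 0.003
```

```bash
python3 -c "
from h import *
br()"
```

```text
x -74.9 lat -0.6 z 39.2 mm yaw -0.3302 F along -0.7 lat 0.3 z -0.6 T [0.06 0.14 0.04] op 0.003 t 16.3
```

>>> send_rows --rows "1 0 0 0 0 0;1 0 0 0 0 0;1 0 0 0 0 0;1 0 0 0 0 0"

```text
time_s: 16.7
tool_pos: [0.582, 0.1578, 0.0392]
tool_rot: [0.986, -0.164, -0.0, 0.0]
wrist_force: [-0.1, 1.1, 0.4]
opening: 0.006
```

```bash
python3 -c "
from h import *
br();shot('wrist','w10')"
```

```text
x -71.0 lat -0.6 z 39.2 mm yaw -0.3302 F along -0.5 lat 1.0 z 0.4 T [0.06 0.15 0.01] op 0.006 t 16.7
```

View pics/w10.png

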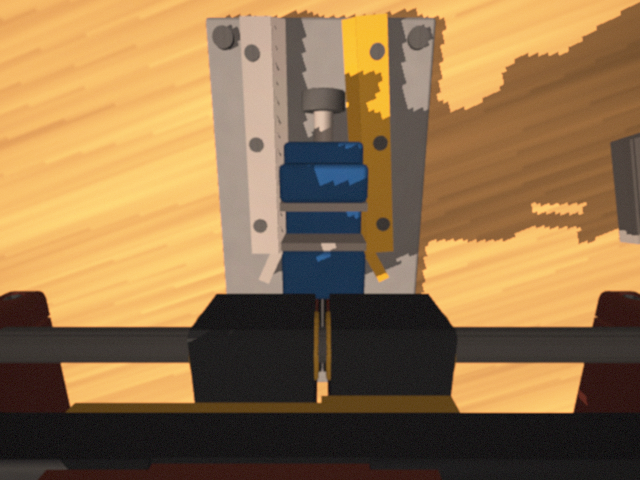

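>>> send_rows --rows "1 0 0 0 0 0;1 0 0 0 0 0;1 0 0 0 0 0;1 0 0 0 0 0"

```text
time_s: 17.15
tool_pos: [0.5858, 0.1565, 0.0392]
tool_rot: [0.986, -0.164, -0.0, 0.0]
wrist_force: [-0.3, 0.2, 0.2]
opening: 0.005
```

>>> send_rows --rows "1 0 0 0 0 0;1 0 0 0 0 0;1 0 0 0 0 0"

```text
time_s: 17.45
tool_pos: [0.5887, 0.1556, 0.0392]
tool_rot: [0.986, -0.164, -0.0, -0.0]
wrist_force: [-1.5, 1.2, -0.2]
opening: 0.005
```

>>> send_rows --rows "1 0 0 0 0 0;1 0 0 0 0 0"

```text
time_s: 17.65
tool_pos: [0.5906, 0.1549, 0.0392]
tool_rot: [0.986, -0.164, -0.0, 0.0]
wrist_force: [-0.3, 1.0, 0.2]
opening: 0.006
```

>>> send_rows --rows "1 0 0 0 0 0;1 0 0 0 0 0"

```text
time_s: 17.85
tool_pos: [0.5925, 0.1543, 0.0392]
tool_rot: [0.986, -0.164, -0.0, -0.0]
wrist_force: [-0.6, 1.1, 0.1]
opening: 0.003
```

>>> send_rows --rows "1 0 0 0 0 0;1 0 0 0 0 0"

```text
time_s: 18.05
tool_pos: [0.5944, 0.1537, 0.0392]
tool_rot: [0.986, -0.164, -0.0, -0.0]
wrist_force: [-1.3, 0.9, -0.2]
opening: 0.006
```

>>> send_rows --rows "1 0 0 0 0 0;1 0 0 0 0 0"

```text
time_s: 18.25
tool_pos: [0.5963, 0.1531, 0.0393]
tool_rot: [0.986, -0.164, 0.0, -0.0]
wrist_force: [0.5, 2.2, -0.6]
opening: 0.006
```

>>> send_rows --rows "1 0 0 0 0 0;1 0 0 0 0 0"

```text
time_s: 18.45
tool_pos: [0.5982, 0.1524, 0.0393]
tool_rot: [0.986, -0.164, 0.0, -0.0]
wrist_force: [-1.6, 1.4, -0.5]
opening: 0.005
```

>>> send_rows --rows "1 0 0 0 0 0;1 0 0 0 0 0"

```text
time_s: 18.65
tool_pos: [0.6001, 0.1517, 0.0393]
tool_rot: [0.986, -0.164, 0.0, -0.0]
wrist_force: [-0.9, 1.3, -0.6]
opening: 0.004
```

>>> send_rows --rows "1 0 0 0 0 0;1 0 0 0 0 0"

```text
time_s: 18.85
tool_pos: [0.6019, 0.151, 0.0393]
tool_rot: [0.986, -0.164, -0.0, -0.0]
wrist_force: [-1.2, 1.6, -0.2]
opening: 0.008
```

```bash
python3 -c "
from h import *
br()"
```

```text
x -50.0 lat -0.6 z 39.3 mm yaw -0.3302 F along -1.6 lat 1.1 z -0.2 T [0.3  0.13 0.03] op 0.008 t 18.85
```

>>> send_rows --rows "1 0 0 0 0 0;1 0 0 0 0 0"

```text
time_s: 19.05
tool_pos: [0.6039, 0.1504, 0.0393]
tool_rot: [0.986, -0.164, 0.0, -0.0]
wrist_force: [-0.9, 1.2, 0.4]
opening: 0.008
```

>>> send_rows --rows "1 0 0 0 0 0;1 0 0 0 0 0"

```text
time_s: 19.25
tool_pos: [0.6057, 0.1497, 0.0392]
tool_rot: [0.986, -0.164, -0.0, -0.0]
wrist_force: [-0.6, 1.4, -1.5]
opening: 0.006
```

>>> send_rows --rows "1 0 0 0 0 0;1 0 0 0 0 0"

```text
time_s: 19.45
tool_pos: [0.6076, 0.1491, 0.0393]
tool_rot: [0.986, -0.164, -0.0, -0.0]
wrist_force: [-2.9, 2.3, 1.5]
opening: -0.001
```

```bash
python3 -c "
from h import *
br()"
```

```text
x -44.0 lat -0.5 z 39.3 mm yaw -0.3301 F along -3.5 lat 1.3 z 1.5 T [ 0.31  0.34 -0.02] op -0.001 t 19.45
```

>>> send_rows --rows "0.7 0 0 0 0 0;0 0 0 0 0 0"

```text
time_s: 19.65
tool_pos: [0.608, 0.149, 0.0392]
tool_rot: [0.986, -0.164, -0.0, -0.0]
wrist_force: [-3.7, 2.4, 1.5]
opening: 0.005
```

>>> send_rows --rows "0.7 0 0 0 0 0;0 0 0 0 0 0"

```text
time_s: 19.85
tool_pos: [0.6085, 0.1488, 0.0393]
tool_rot: [0.986, -0.164, -0.0, -0.0]
wrist_force: [-4.7, 1.7, 1.7]
opening: 0.002
```

>>> send_rows --rows "0.5 0 0 0 0 0;0 0 0 0 0 0"

```text
time_s: 20.05
tool_pos: [0.6087, 0.1488, 0.0392]
tool_rot: [0.986, -0.164, -0.001, -0.0]
wrist_force: [-5.8, 1.6, 1.9]
opening: 0.005
```

```bash
python3 -c "
from h import *
br()"
```

```text
x -42.9 lat -0.5 z 39.2 mm yaw -0.3299 F along -6.0 lat -0.3 z 1.9 T [ 0.38  0.75 -0.05] op 0.005 t 20.05
```

>>> send_rows --rows "0.7 0 0 0 0 0;0 0 0 0 0 0"

```text
time_s: 20.25
tool_pos: [0.6091, 0.1486, 0.0393]
tool_rot: [0.986, -0.164, -0.001, -0.0]
wrist_force: [-7.2, 1.6, 2.7]
opening: 0.006
```

>>> send_rows --rows "0.7 0 0 0 0 0;0 0 0 0 0 0"

```text
time_s: 20.45
tool_pos: [0.6094, 0.1485, 0.0393]
tool_rot: [0.986, -0.164, -0.001, -0.0]
wrist_force: [-8.4, 3.4, 4.4]
opening: 0.009
```

>>> send_rows --rows "0.7 0 0 0 0 0;0 0 0 0 0 0"

```text
time_s: 20.65
tool_pos: [0.6098, 0.1484, 0.0393]
tool_rot: [0.986, -0.164, -0.002, -0.0]
wrist_force: [-9.2, 3.7, 3.7]
opening: 0.011
```

```bash
python3 -c "
from h import *
br()"
```

```text
x -41.7 lat -0.5 z 39.3 mm yaw -0.3297 F along -9.9 lat 0.5 z 3.7 T [0.5  1.39 0.  ] op 0.011 t 20.65
```

>>> send_rows --rows "0.7 0 0 0 0 0;0 0 0 0 0 0"

```text
time_s: 20.85
tool_pos: [0.6101, 0.1483, 0.0393]
tool_rot: [0.986, -0.164, -0.002, -0.0]
wrist_force: [-11.2, 3.8, 5.6]
opening: 0.009
```

>>> send_rows --rows "0.7 0 0 0 0 0;0 0 0 0 0 0"

```text
time_s: 21.05
tool_pos: [0.6105, 0.1482, 0.0393]
tool_rot: [0.986, -0.164, -0.003, 0.0]
wrist_force: [-12.3, 3.6, 5.6]
opening: 0.009
```

>>> send_rows --rows "0.6 0 0 0 0 0;0 0 0 0 0 0;0 0 0 0 0 0"

```text
time_s: 21.35
tool_pos: [0.6108, 0.1481, 0.0393]
tool_rot: [0.986, -0.164, -0.003, 0.0]
wrist_force: [-14.4, 3.1, 6.8]
opening: 0.003
```

```bash
python3 -c "
from h import *
br()"
```

```text
x -40.7 lat -0.5 z 39.3 mm yaw -0.3292 F along -14.6 lat -1.7 z 6.8 T [0.56 1.9  0.01] op 0.003 t 21.35
```

>>> send_rows --rows "0.6 0 0 0 0 0;0 0 0 0 0 0;0 0 0 0 0 0"

```text
time_s: 21.65
tool_pos: [0.6111, 0.148, 0.0393]
tool_rot: [0.986, -0.164, -0.003, 0.0]
wrist_force: [-14.1, 4.4, 6.5]
opening: 0.007
```

>>> send_rows --rows "0.4 0 0 0 0 0;0 0 0 0 0 0;0 0 0 0 0 0"

```text
time_s: 21.95
tool_pos: [0.6112, 0.1479, 0.0393]
tool_rot: [0.986, -0.164, -0.003, 0.0]
wrist_force: [-16.6, 3.9, 7.9]
opening: 0.006
```

```bash
python3 -c "
from h import *
br();shot('wrist','w11');br()"
```

```text
x -40.2 lat -0.5 z 39.3 mm yaw -0.3291 F along -17.0 lat -1.7 z 7.9 T [ 0.6   2.23 -0.01] op 0.006 t 21.95
x -40.2 lat -0.5 z 39.3 mm yaw -0.3290 F along -16.4 lat -1.7 z 7.8 T [ 0.59  2.23 -0.06] op 0.0 t 22.0
```

>>> send_rows --rows "0.3 0 0 0 0 0;0 0 0 0 0 0;0 0 0 0 0 0"

```text
time_s: 22.3
tool_pos: [0.6113, 0.1479, 0.0393]
tool_rot: [0.986, -0.164, -0.004, 0.0]
wrist_force: [-15.7, 3.4, 8.7]
opening: 0.005
```

>>> send_rows --rows "-2 0 0 0 0 0;-3 0 0 0 0 0;-5 0 0 0 0 0;-10 0 0 0 0 0;-15 0 0 0 0 0;-15 0 -10 0 0 0;0 0 -20 0 0 0;0 0 0 0 0 0"

```text
time_s: 23.1
tool_pos: [0.5682, 0.1635, 0.0725]
tool_rot: [0.986, -0.164, 0.003, -0.001]
wrist_force: [1.1, -0.5, 0.5]
opening: 0.007
```

```bash
python3 -c "
from h import *
br();shot('wrist','w12');shot('scene','sc12');shot('side','s12')
A=cv2.cvtColor(load('sc12')['pixels'],cv2.COLOR_RGB2BGR)[150:290,260:420];B=cv2.cvtColor(load('s12')['pixels'],cv2.COLOR_RGB2BGR)[210:330,230:367]
o=np.hstack([cv2.resize(A,(400,350)),cv2.resize(B,(400,350))]);cv2.imwrite('pics/c12.png',o)"
```

```text
x -85.9 lat 0.3 z 72.5 mm yaw -0.3298 F along 1.2 lat -0.1 z 0.5 T [ 0.03  0.04 -0.03] op 0.007 t 23.1
```

View pics/w12.png

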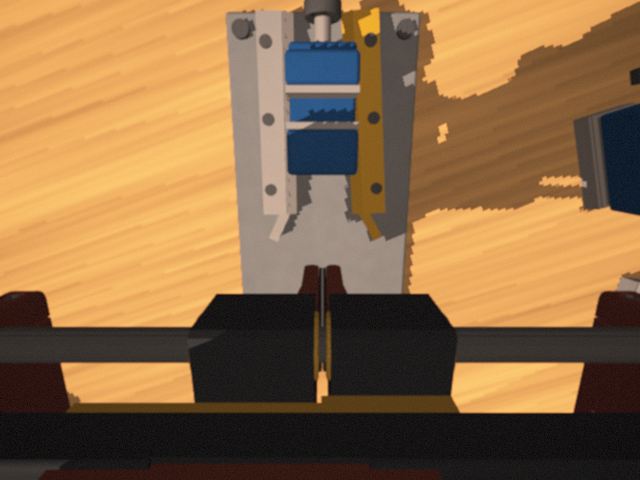

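View pics/c12.png

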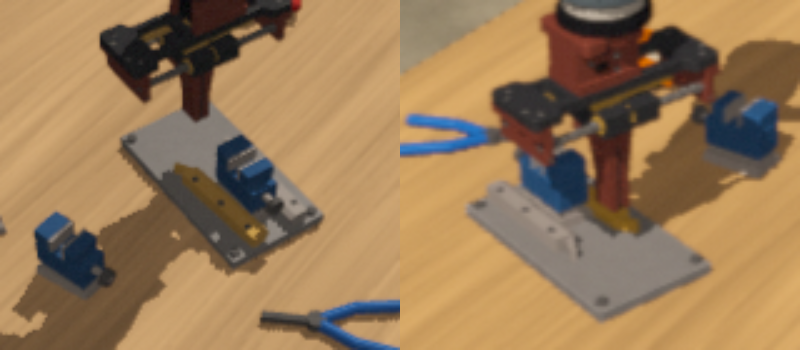

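Run:
```python
from h import *
c=load('w12'); im=cv2.cvtColor(c['pixels'],cv2.COLOR_RGB2BGR)
cv2.imwrite('pics/w12c.png',cv2.resize(im[0:260,215:435],None,fx=2.3,fy=2.3,interpolation=cv2.INTER_CUBIC))
def q(u,v,z):
    p=onz(c,u,v,z)[:2]; return np.array([(p@EX-.5705)*1e3,(p@EN-.3385)*1e3])
print('rear L,R',q(288,174,.074),q(357,174,.074)); print('stripe',q(286,125,.074),q(359,124,.074)); print('stripe2',q(286,89,.074),q(360,89,.074))
b=load('side0');e=load('s12');a=load('scene0');d=load('sc12')
for A,D in ((a,d),(b,e)):
    df=cv2.absdiff(A['pixels'],D['pixels']).max(2)>60; n,l,s,_=cv2.connectedComponentsWithStats(df.astype(np.uint8)); print([tuple(x) for x in s[1:] if x[4]>25])
```

```text
rear L,R [-28.63658371  15.61071943] [-28.59298696 -15.4377107 ]
stripe [-7.66616374 15.98941344] [ -7.21680113 -15.73374426]
stripe2 [ 6.85740239 15.62817812] [  6.88773615 -15.75947983]
[(np.int32(40), np.int32(0), np.int32(10), np.int32(20), np.int32(70)), (np.int32(134), np.int32(0), np.int32(20), np.int32(6), np.int32(82)), (np.int32(157), np.int32(0), np.int32(28), np.int32(17), np.int32(288)), (np.int32(188), np.int32(0), np.int32(66), np.int32(30), np.int32(1030)), (np.int32(264), np.int32(9), np.int32(27), np.int32(14), np.int32(121)), (np.int32(134), np.int32(13), np.int32(16), np.int32(7), np.int32(71)), (np.int32(253), np.int32(15), np.int32(15), np.int32(9), np.int32(56)), (np.int32(192), np.int32(17), np.int32(185), np.int32(181), np.int32(8621)), (np.int32(126), np.int32(23), np.int32(13), np.int32(30), np.int32(50)), (np.int32(336), np.int32(25), np.int32(37), np.int32(24), np.int32(171)), (np.int32(329), np.int32(30), np.int32(35), np.int32(25), np.int32(394)), (np.int32(169), np.int32(41), np.int32(6), np.int32(9), np.int32(37)), (np.int32(352), np.int32(48), np.int
[... 3578 characters left out ...]
2(125), np.int32(10121)), (np.int32(483), np.int32(230), np.int32(39), np.int32(18), np.int32(302)), (np.int32(525), np.int32(246), np.int32(92), np.int32(64), np.int32(1702)), (np.int32(613), np.int32(261), np.int32(18), np.int32(57), np.int32(267)), (np.int32(617), np.int32(267), np.int32(6), np.int32(33), np.int32(111)), (np.int32(537), np.int32(313), np.int32(10), np.int32(11), np.int32(56)), (np.int32(595), np.int32(312), np.int32(18), np.int32(29), np.int32(248)), (np.int32(550), np.int32(315), np.int32(47), np.int32(14), np.int32(479)), (np.int32(539), np.int32(326), np.int32(69), np.int32(42), np.int32(1891)), (np.int32(529), np.int32(340), np.int32(68), np.int32(43), np.int32(852))]
```

View pics/w12c.png

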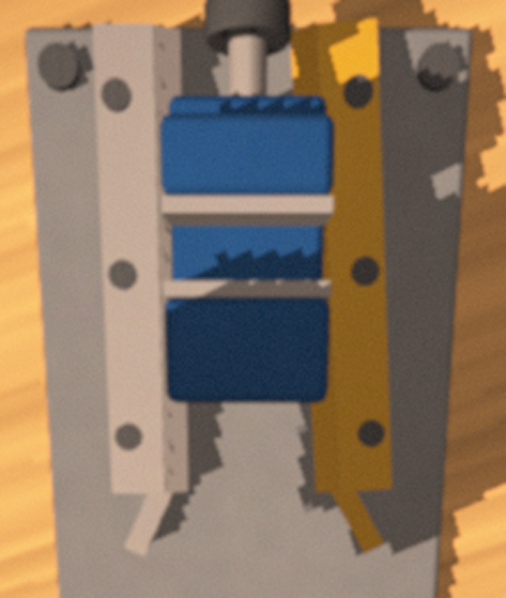

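```bash
python3 -c "
from h import *
br();print(workorder.sign_off())"
```

```text
x -86.8 lat -0.7 z 68.7 mm yaw -0.3304 F along -0.0 lat -0.8 z -0.0 T [ 0.03  0.02 -0.01] op 0.001 t 23.25
the job is handed in; nothing more can be done
None
```

The vice is in the bracket, pushed to about 17 N and let go, and I handed the job in at about 23 s. I did not test the grip after letting go. "Clamped" rests on the push force being within 15 to 20 N and on the vice still being in place in the last picture.

- **Which vice:** I took the one farthest to the robot's right (scene pixel 249, 281).
- **Insertion:** I set the foot on the apron and slid the nose between the rails while gripping it. I then let go and pushed on the rear face with the closed fingers.
- **Wedging:** Resistance began with the vice's origin about 3 mm short of `way`. The force rose steadily to 16–17 N over about 4 mm of travel. The arm backed off straight afterwards and the force returned to zero.
- **Last picture:** The vice sits parallel between the rails. It is within about 0.3 mm of centre and its origin is about 1 mm beyond `way`.
- **Bystanders:** I kept the arm clear of the cars, pliers and bottle. My before-and-after image check was too cluttered by the arm and its shadow to confirm each one's position to the millimetre.
- **One disagreement:** The two fixed cameras differed by about 1 cm on the bracket's position, so I relied on the wrist camera. Its measured rail positions matched the given dimensions to about 0.5 mm on the fixed steel rail.

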